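# Lever up the slate lid of the block box

### The arm

A 6-joint arm with a two-finger parallel gripper is mounted at the origin on the work surface. World frame = base frame: x ahead of the robot, y to its left, z up, the work surface at z = 0. Lengths are in m, angles in rad, forces in N, time in s.
With the tool pointing down it reaches from about 0.425 to 0.95 m from the base axis. Payload 3.5 kg.
Tool frame: the origin (TCP) lies on the centre line of the jaws, within the pads' length; the fingertips stand 14 mm ahead of it and the grasp point (between the pads) lies 5 mm behind it (tips_ahead is the distance from the TCP to the fingertips, in m); y points along the fingers, z is the direction in which the jaws open and shut, and the axes are right-handed (so a half turn about y gives the same grasp; the last joint's range is limited). The gripper opens to 85 mm and grips with 20 to 120 N. Pads are 22 mm wide; open, the fingers measure 114 mm over their backs; the gripper's body (76 mm by 85 mm) begins 54 mm behind the grasp point. The pads swing forward as they close: fully open they stand 13 mm farther back than shut.
Start: joints at [-1.287, 0.286, 1.577, -0, 1.279, -0.15], TCP at [0.284, -0.612, 0.245] pointing down, gripper open.
Joint ranges: [-2.77, 2.77], [-0.9, 2.22], [0.21, 2.48], [-1.53, 4.67], [0.24, 2.81], [-2.84, 2.84]. Speed limits (rad/s): [2.79, 2.79, 3.14, 3.14, 3.14, 3.14].

### API

Orientations are given as a unit quaternion [x, y, z, w].
In Python, from plant import get_state, read_camera, sign_off, tips_ahead gives the robot as it stands.
- The arm moves only by the tool send_rows, never from a script. Its argument "plan" is a list of rows, each a list of 2 entries, a list of its own where there are three numbers: the shift along the tool's x, y, z in units of 12 cm (1.0 is 12 cm), then the turn, a rotation vector about the tool's x, y, z in units of 360 degrees (1.0 is 360 degrees). In form: [[[tx, ty, tz], [rx, ry, rz]], ...]. A call has 1 to 12 rows; each row shifts and turns the commanded pose from where the row before left it, along the tool's axes as they then stand; what a row does not reach is not made up. A row lasts 1/10 s, in which the tool goes at most 50 mm and 8.59 degrees, less where a joint would pass 70% of its speed; a pose out of reach is approached as far as the arm can. A call with a number of a shift or a turn outside -1 to 1 is refused whole. A call with a gripper value outside its range is refused whole. "gripper" is the closure, from 0 (fully open) to 1 (shut), set as the call begins (left out, the last holds). The fingers move at their own pace and stop on an object; "grip_force" is the grip in N (left out, the last holds). Time passes only in rows, so rows that do not move let the fingers close. It gives the time, the measured TCP pose, the force and the opening at its end, in the units of the state.
- get_state(): the state, without advancing time (a new reading comes with each control period).
- read_camera(name): name is "side" or "top" or "wrist"; returns a dict with "img" (400x640x3 uint8, blue, green, red), "fx", "fy", "cx", "cy" (pixels), "world_from_camera" (4x4, takes a point from camera to world coordinates); the wrist camera has in their place "mount" (4x4, takes a point from camera to tool coordinates, whose origin is the TCP and whose axes are the tool frame's). Camera axes: x right, y down, z forward; pixel columns grow to the right and rows downward; lengths in m; the calibration is good to about 2 mm. The wrist camera is an equidistant fisheye: a pixel r from the principal point sees the ray r / f radians off the axis. A picture is of the moment at which its call begins: read the wrist's pose just before it. There is no depth.
- sign_off(): hands the job in, once; it reports no verdict.
The state is a dict: "time": time; "qpos": joint angles; "dq": joint speeds; "joint_efforts": joint torques, N m; "eef_pos": TCP position; "tcp_rot": TCP orientation; "contact_force": force on the tool from outside, world axes, zero at the start; "wrist_torque": the same for the moment, N m; "opening": opening from 0.0 (shut) to 1.0 (fully open).
Only numpy, scipy, OpenCV 4.12 (cv2) and the standard library are available. Lean on these libraries where they do the work, as an engineer would, in place of code of your own. Each camera call takes 0.05 s, during which the arm holds its last target. There are 200 camera calls.

### The job

Without lifting anything, push the wooden stop block by its upright peg so that it slides along the bench, out from under the long arm of the lever and well clear of it. Then press the long end of the lever down close to the bench with the fingertips, so that its short end raises the heavy slate lid, and finish while still holding the lever down and the lid open. Do not touch the lid itself, keep the lever resting on its stand and the stop block upright on the bench, and leave the mallet, chisel, cup and printing block alone.

Things in the scene. Friction and masses are not known exactly. Their poses are not given: they have to be found in the camera images.
- stand: Fixed wooden box (260 x 190 x 62 mm high) and, beside it, two dark steel cheeks (91 mm high, outer faces 76 mm apart) whose open notches carry the lever's pin. Origin on the bench between the cheeks, right below the pin (75 mm up). z up; box towards +y (y 130 to 320 mm); the lever's long arm points to -y, in the plane x = 0.
- lever: Loose dark wooden lever on the stand. Origin at its cross pin, x along the pin. Long arm towards -y: bar 24 mm wide, 22 mm thick, with an end paddle 46 mm wide, 56 mm long, its far end 260 mm from the pin. Short arm: 110 mm, steel nose under the lid's lip. At the start its z axis is upright and the long arm rises 0.2 rad; fully down it is turned about 0.46 rad about x.
- lever_end (a point): Centre of the top face of the paddle, 232 mm along the long arm: the place to press. About 132 mm above the bench at the start, about 28 mm when the paddle is fully down on the bench. Pressing takes 4 to 9 N; let go, the lid's weight brings it back up.
- stop: Loose pale wooden stop block, about 0.3 kg, waxed sole, under the long arm. Origin on its underside below the centre of its post; z up, x outward (within 0.1 rad of the stand's +x). Foot 50 mm wide (y), 20 high, x -30 to +120 mm; post 50 x 50, 75 mm high, at the origin; round upright peg, 22 mm thick, at x +90 mm, top 117 mm high. Slid 55 to 80 mm along the stand's +x it is clear.
- stop_peg (a point): Point on the peg's axis, 90 mm above the bench (27 mm below its top). Between bar and peg 60 mm or more is free: closed fingers go in there and push the peg outward, along +x.
- lid (a joint): Angle of the grey slate lid (270 x 220 x 20 mm, about 2.6 kg, no handle), rad: 0 closed, grows as it opens; hinged along the box's far (+y) rim. The lever pressed fully down gives about 0.25; the stop block in place stops it below 0.1.
- lid_lip (a point): Middle of the lower edge of the lid's free lip, above the lever's nose; 64 mm above the bench when closed.
- print_block: Bystander: carved printing block, 90 x 120 x 35 mm, origin at the centre of its underside; to be left alone.
- mallet: Bystander: wooden mallet lying down, 245 mm long along its y, 55 mm high; origin on the bench about its middle; to be left alone.
- chisel: Bystander: small chisel lying on the bench, 185 mm long along its x, 20 mm high; origin about its middle, on the bench; to be left alone.
- cup: Bystander: clay cup, 72 mm across, 85 mm high, origin at the centre of its underside; to be left alone.
Mind the look-alikes: they are no part of the job. What is shaped like the stop but purple is not meant.

How it is judged:
By the outcome, as a careful person would: the job done as asked, in the order asked, and still so for the second after the job is handed in, while the arm keeps its last pose, push and grip.
It also fails if it takes over 48 s, if anything falls off the work surface, if the arm or the gripper's body presses on something with over 40 N, if the wrist force passes 120 N, or if a joint passes its speed limit or range.

## Working session

There is one attempt and no reset: what is moved stays moved. The work goes in short steps, Python scripts to look and compute and a tool call to move; the robot and the scene stay as the last step left them, time stands still between calls to the robot, and variables do not carry over. Pictures are saved under pics/ and viewed, about 8 in all and at most 12, crops included, and the job is handed in when it is done.

Besides the shell and the picture viewer there is one more tool, called in YAML: its name, and indented under it one key for each argument. send_rows: Moves the arm, as the interface text tells. Its arguments: {"type":"object","properties":{"plan":{"type":"array"},"gripper":{"type":"number"},"grip_force":{"type":"number"}},"required":["plan"]}

```bash
mkdir -p pics; ls; python3 - <<'E'
from plant import *
import cv2
s=get_state(); print(s); print(tips_ahead)
for n in("top","side"):
    c=read_camera(n); cv2.imwrite(f"pics/{n}0.png",c["img"]); print(n,c["fx"],c["fy"],c["cx"],c["cy"],c["world_from_camera"])
E
```

```text
pics
{'time': 0.0, 'qpos': array([-1.28702230e+00,  2.87221952e-01,  1.57819524e+00,  1.07685484e-06,
        1.27861271e+00, -1.49980218e-01]), 'dq': array([-0.00037403, -0.00092168,  0.00098031, -0.00052317,  0.00023384,
        0.0005665 ]), 'joint_efforts': array([-1.23499649e-04, -4.05989277e+01, -2.92621619e+01, -2.17587944e-04,
        5.89589225e-03, -1.06478719e-06]), 'eef_pos': array([ 0.2835487 , -0.61185677,  0.24389974]), 'tcp_rot': array([-0.15221293,  0.69140154, -0.68968195,  0.15209845]), 'contact_force': array([0.56741646, 0.7620717 , 0.24810786]), 'wrist_torque': array([0.00496365, 0.0923839 , 0.00348679]), 'opening': 0.9981938375508177}
0.014
top 364.7425862648391 364.7425862648391 323.65426765755166 193.59314709933778 [[ 0.02687475 -0.994933    0.09688179  0.47350736]
 [-0.99915526 -0.0297494  -0.02835014  0.09098556]
 [ 0.03108866 -0.09603804 -0.99489205  1.08444007]
 [ 0.          0.          0.          1.        ]]
side 422.7152417678588 422.7152417678588 314.75381125030447 203.27262895204026 [[-0.95904205 -0.16761667  0.22834843  0.23843884]
 [-0.283192    0.54920962 -0.78623857  1.18469027]
 [ 0.00637554 -0.81870229 -0.57418282  0.90103611]
 [ 0.          0.          0.          1.        ]]
```

View pics/top0.png

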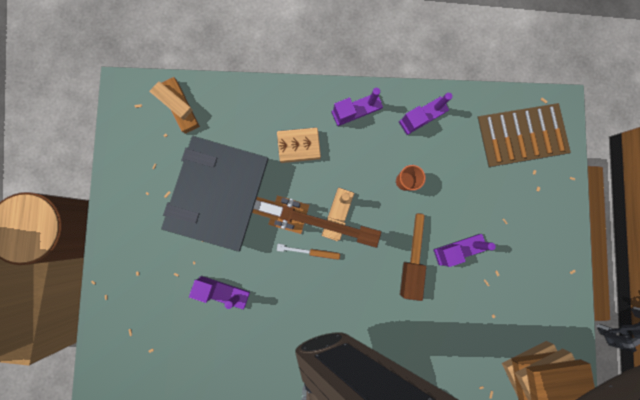

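View pics/side0.png

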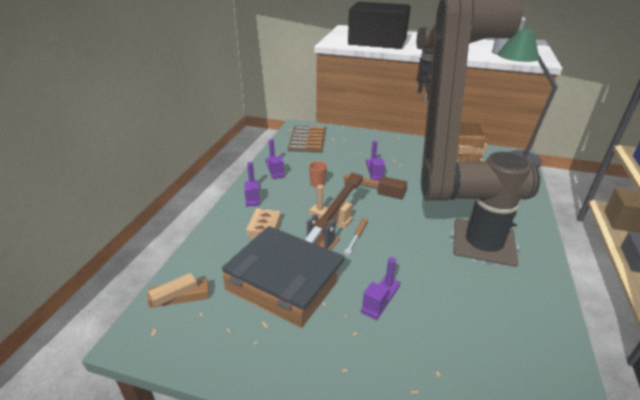

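The top view shows the lid at about (215,190), the lever from its nose (262,207) to the paddle (370,237), and the stop's peg near (346,197). The mallet's handle is at (417,235), the chisel at (310,252), the cup at (410,178) and the print block at (298,145). I'll enlarge this region.

```bash
python3 - <<'E'
import cv2
im=cv2.imread("pics/top0.png")[160:280,240:440]
cv2.imwrite("pics/c1.png",cv2.resize(im,None,fx=4,fy=4,interpolation=cv2.INTER_CUBIC))
E
cat > h.py <<'E'
import numpy as np
from plant import *
from scipy.spatial.transform import Rotation as R
K=dict(top=(364.7425862648391,323.65426765755166,193.59314709933778,np.array([[0.02687475,-0.994933,0.09688179,0.47350736],[-0.99915526,-0.0297494,-0.02835014,0.09098556],[0.03108866,-0.09603804,-0.99489205,1.08444007]])),
side=(422.7152417678588,314.75381125030447,203.27262895204026,np.array([[-0.95904205,-0.16761667,0.22834843,0.23843884],[-0.283192,0.54920962,-0.78623857,1.18469027],[0.00637554,-0.81870229,-0.57418282,0.90103611]])))
def pt(n,u,v,z):
    f,cx,cy,T=K[n]; d=T[:,:3]@[(u-cx)/f,(v-cy)/f,1]; o=T[:,3]; return o+d*(z-o[2])/d[2]
def px(n,p):
    f,cx,cy,T=K[n]; q=T[:,:3].T@(np.array(p)-T[:,3]); return np.array([f*q[0]/q[2]+cx,f*q[1]/q[2]+cy])
def go(target,s=None):
    "shift to world target, in tool axes, units of 12 cm"
    s=s or get_state(); return R.from_quat(s["tcp_rot"]).inv().apply(np.array(target)-s["eef_pos"])/0.12
E
```

```text
(no output)
```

View pics/c1.png

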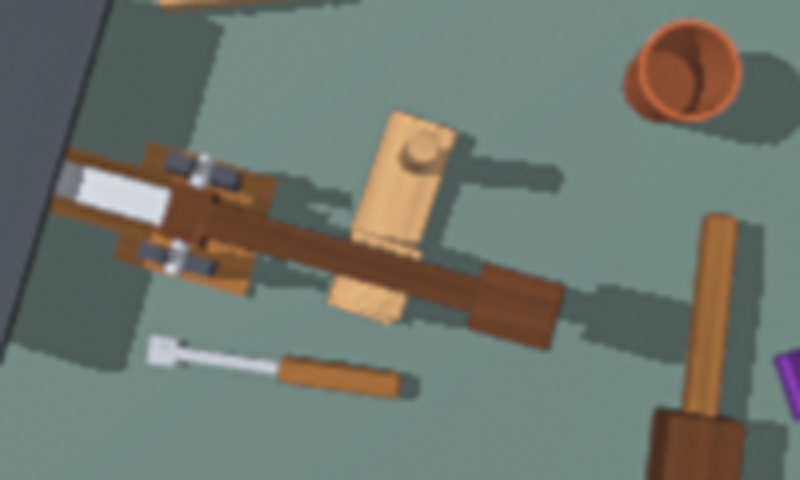

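```bash
python3 - <<'E'
from h import *
np.set_printoptions(precision=4,suppress=True)
peg=pt("top",346.5,196.75,.117); pin=pt("top",287.8,213.2,.08); pad=pt("top",369.3,236.5,.132)
print(peg,pin,pad)
d=(pad-pin)[:2]; L=np.linalg.norm(d); d/=L; print("L",L,"yaw of -y dir",np.arctan2(d[1],d[0]))
sx=np.array([-d[1],d[0]])  # rotate: long arm=-y -> x = rot(+90) of -y
print("stand x",sx,"peg in stand frame",(peg-pin)[:2]@sx,(peg-pin)[:2]@d)
f=[pt("top",240+u/4,160+v/4,.02) for u,v in((398,110),(457,133))]; print("foot outer corners",f, np.linalg.norm(f[0]-f[1]))
print("cup",pt("top",240+690/4,160+70/4,.085),"mallet end",pt("top",240+718/4,160+215/4,.03))
print("block",pt("top",298,145,.035))
print("side check peg",px("side",peg),"pad",px("side",pad))
s=get_state(); print(R.from_quat(s["tcp_rot"]).as_matrix())
c=read_camera("wrist"); print(c["mount"],c["fx"])
E
```

```text
[0.5611 0.0022 0.117 ] [0.5143 0.1593 0.08  ] [ 0.4575 -0.0581  0.132 ]
L 0.2247317387033984 yaw of -y dir -1.8261778410431504
stand x [ 0.9676 -0.2526] peg in stand frame 0.08493620250768166 0.14022336748647038
foot outer corners [array([0.5966, 0.0145, 0.02  ]), array([ 0.5809, -0.0293,  0.02  ])] 0.04655528452961606
cup [ 0.6233 -0.1839  0.085 ] mallet end [ 0.5255 -0.22    0.03  ]
block [0.7161 0.1399 0.035 ]
side check peg [320.6997 185.354 ] pad [354.1579 177.4657]
[[-0.9074 -0.0006  0.4203]
 [-0.4203  0.0021 -0.9074]
 [-0.0004 -1.     -0.0021]]
[[ 0.0005  0.9551  0.2962 -0.0755]
 [-0.0003 -0.2962  0.9551 -0.1285]
 [ 1.     -0.0006  0.0002 -0.0011]
 [ 0.      0.      0.      1.    ]] 309.70691628693146
```

The peg comes out at (0.561, 0.002), 85 mm off the lever plane, the pin-to-paddle length is 0.225 m against 0.225 expected, and the side view agrees. I'll go above the gap at the present height with the fingers shut, turning so that tool −x points along the push.

send_rows:
  plan:
    - [[-0.25, 0, -0.245], [0, 0, 0]]
    - [[-0.25, 0, -0.245], [0, 0, 0]]
    - [[-0.25, 0, -0.245], [0, 0, 0]]
    - [[-0.25, 0, -0.245], [0, 0, 0]]
    - [[-0.25, 0, -0.245], [0, 0, 0]]
    - [[-0.25, 0, -0.245], [0, 0, 0]]
    - [[-0.25, 0, -0.245], [0, 0, 0]]
    - [[-0.25, 0, -0.245], [0, 0, 0]]
    - [[-0.25, 0, -0.245], [0, 0, 0]]
    - [[-0.25, 0, -0.245], [0, 0, 0]]
    - [[-0.25, 0, -0.245], [0, 0, 0]]
    - [[-0.25, 0, -0.245], [0, 0, 0]]
  gripper: 1
  grip_force: 40

```text
time: 1.35
eef_pos: [0.4622, -0.1392, 0.2452]
tcp_rot: [-0.152, 0.691, -0.691, 0.152]
contact_force: [0.1, -0.8, -0.8]
opening: 0.001
```

send_rows:
  plan:
    - [[0, 0, 0], [0, 0.0232, 0]]
    - [[0, 0, 0], [0, 0.0232, 0]]
    - [[0, 0, 0], [0, 0.0232, 0]]
    - [[0, 0, 0], [0, 0.0232, 0]]
    - [[0, 0, 0], [0, 0.0232, 0]]
    - [[0, 0, 0], [0, 0, 0]]
    - [[0, 0, 0], [0, 0, 0]]

```text
time: 2.05
eef_pos: [0.462, -0.1409, 0.2451]
tcp_rot: [0.103, 0.7, -0.7, -0.103]
contact_force: [0.2, -0.1, 0.6]
opening: 0.001
```

```bash
python3 - <<'E'
from h import *
np.set_printoptions(precision=4,suppress=True)
s=get_state(); print(s["time"],s["eef_pos"],s["contact_force"],s["opening"]); print(R.from_quat(s["tcp_rot"]).as_matrix())
print(go([.519,.0152,.245],s))
E
```

```text
2.05 [ 0.462  -0.1409  0.2451] [ 0.1583 -0.0509  0.566 ] 0.000766976839880103
[[-0.9577 -0.0003 -0.2879]
 [ 0.2879  0.0002 -0.9577]
 [ 0.0004 -1.     -0.0001]]
[-0.0807  0.0012 -1.3829]
```

send_rows:
  plan:
    - [[-0.02, 0, -0.346], [0, 0, 0]]
    - [[-0.02, 0, -0.346], [0, 0, 0]]
    - [[-0.02, 0, -0.346], [0, 0, 0]]
    - [[-0.02, 0, -0.346], [0, 0, 0]]
    - [[0, 0, 0], [0, 0, 0]]
    - [[0, 0, 0], [0, 0, 0]]

```text
time: 2.65
eef_pos: [0.5195, 0.0158, 0.2451]
tcp_rot: [-0.102, -0.699, 0.7, 0.103]
contact_force: [0.0, 0.2, -0.1]
opening: 0.002
```

```bash
python3 - <<'E'
from h import *
import cv2
np.set_printoptions(precision=4,suppress=True)
s=get_state(); print(s["eef_pos"])
c=read_camera("wrist"); M=np.array(c["mount"]); Rt=R.from_quat(s["tcp_rot"]).as_matrix()
def wpx(p):
    t=Rt.T@(np.array(p)-s["eef_pos"]); q=M[:3,:3].T@(t-M[:3,3]); th=np.arctan2(np.hypot(q[0],q[1]),q[2]); k=c["fx"]*th/np.hypot(q[0],q[1]); return np.array([q[0]*k+c["cx"],q[1]*k+c["cy"]])
im=cv2.resize(c["img"],None,fx=1.25,fy=1.25)
for p,col in(([.5611,.0022,.117],(0,0,255)),([.4575,-.0581,.132],(0,255,0)),([.519,.0152,.08],(255,0,0))):
    q=wpx(p); print(q); cv2.drawMarker(im,tuple(int(v*1.25) for v in q),col,cv2.MARKER_CROSS,14,1)
cv2.imwrite("pics/w1.png",im)
E
```

```text
[0.5195 0.0158 0.2451]
[325.6706 140.7119]
[423.9124 237.3255]
[324.9473 180.9737]
```

View pics/w1.png

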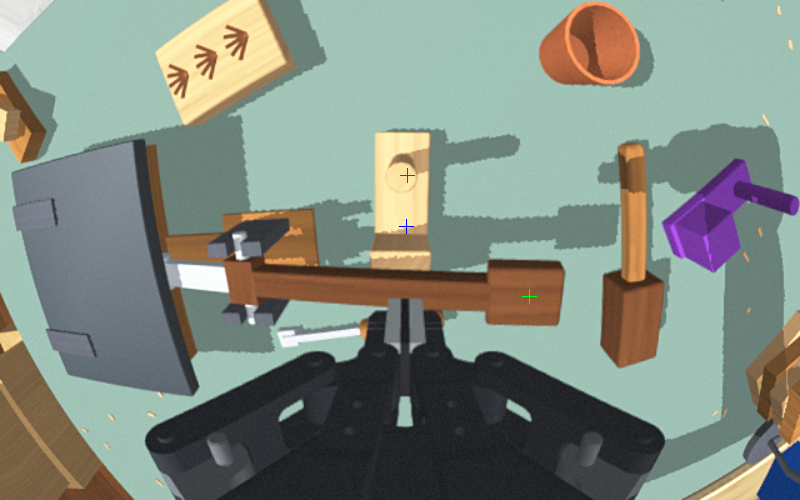

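The predicted marks fall within about 3 mm of the real peg top (402,172) and paddle centre (525,293). The stop lies straight along the push direction. I'll shift 2 mm and go down into the gap.

send_rows:
  plan:
    - [[0, 0.25, -0.017], [0, 0, 0]]
    - [[0, 0.25, 0], [0, 0, 0]]
    - [[0, 0.25, 0], [0, 0, 0]]
    - [[0, 0.25, 0], [0, 0, 0]]
    - [[0, 0.2, 0], [0, 0, 0]]
    - [[0, 0.09, 0], [0, 0, 0]]
    - [[0, 0, 0], [0, 0, 0]]
    - [[0, 0, 0], [0, 0, 0]]

```text
time: 3.5
eef_pos: [0.5209, 0.0163, 0.0916]
tcp_rot: [-0.105, -0.699, 0.699, 0.104]
contact_force: [-0.6, 0.2, 0.3]
opening: 0.001
```

send_rows:
  plan:
    - [[-0.03, 0, 0], [0, 0, 0]]
    - [[-0.04, 0, 0], [0, 0, 0]]
    - [[-0.04, 0, 0], [0, 0, 0]]
    - [[-0.04, 0, 0], [0, 0, 0]]
    - [[-0.04, 0, 0], [0, 0, 0]]
    - [[-0.04, 0, 0], [0, 0, 0]]
    - [[-0.04, 0, 0], [0, 0, 0]]
    - [[-0.04, 0, 0], [0, 0, 0]]
    - [[-0.03, 0, 0], [0, 0, 0]]
    - [[-0.02, 0, 0], [0, 0, 0]]
    - [[0, 0, 0], [0, 0, 0]]

```text
time: 4.6
eef_pos: [0.5619, 0.0043, 0.0906]
tcp_rot: [-0.104, -0.699, 0.699, 0.104]
contact_force: [-0.4, 0.5, -0.1]
opening: -0.001
```

```bash
python3 - <<'E'
from h import *
import cv2
c=read_camera("top"); s=get_state(); print(s["eef_pos"],s["contact_force"])
a=c["img"][140:290,230:460]
c=read_camera("wrist"); b=c["img"]
cv2.imwrite("pics/p2.png",np.hstack([cv2.resize(a,(400,261)),cv2.resize(b,(400,250))[:250] if 0 else cv2.copyMakeBorder(cv2.resize(b,(400,250)),0,11,0,0,cv2.BORDER_CONSTANT)]))
E
```

```text
[0.56181559 0.00439711 0.09057684] [-0.42203133 -0.02796227  0.14549663]
```

View pics/p2.png

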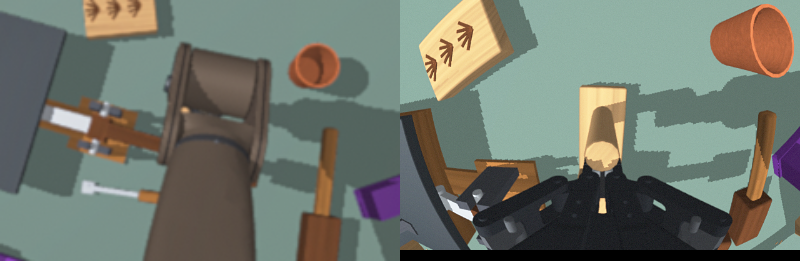

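The peg is in front of the fingers, centred, and the foot is straight and sliding. I'll push about 48 mm more.

send_rows:
  plan:
    - [[-0.04, 0, 0], [0, 0, 0]]
    - [[-0.045, 0, 0], [0, 0, 0]]
    - [[-0.045, 0, 0], [0, 0, 0]]
    - [[-0.045, 0, 0], [0, 0, 0]]
    - [[-0.045, 0, 0], [0, 0, 0]]
    - [[-0.045, 0, 0], [0, 0, 0]]
    - [[-0.045, 0, 0], [0, 0, 0]]
    - [[-0.04, 0, 0], [0, 0, 0]]
    - [[-0.03, 0, 0], [0, 0, 0]]
    - [[-0.02, 0, 0], [0, 0, 0]]
    - [[0, 0, 0], [0, 0, 0]]
    - [[0, 0, 0], [0, 0, 0]]

```text
time: 5.9
eef_pos: [0.6077, -0.0095, 0.0907]
tcp_rot: [-0.104, -0.699, 0.699, 0.104]
contact_force: [0.4, -0.2, 0.6]
opening: 0.006
```

send_rows:
  plan:
    - [[0.05, 0, 0], [0, 0, 0]]
    - [[0.05, -0.2, 0], [0, 0, 0]]
    - [[0, -0.35, 0], [0, 0, 0]]
    - [[0, -0.35, 0], [0, 0, 0]]
    - [[0, -0.35, 0], [0, 0, 0]]
    - [[0, 0, 0], [0, 0, 0]]
    - [[0, 0, 0], [0, 0, 0]]

```text
time: 6.6
eef_pos: [0.5962, -0.0059, 0.2422]
tcp_rot: [-0.105, -0.699, 0.699, 0.103]
contact_force: [-0.3, -0.5, -0.8]
opening: 0.004
```

```bash
python3 - <<'E'
from h import *
np.set_printoptions(precision=4,suppress=True)
s=get_state(); print(s["eef_pos"],s["time"]); print(go([.4585,-.057,s["eef_pos"][2]],s))
E
```

```text
[ 0.5962 -0.0059  0.2422] 6.6
[ 0.9745 -0.0036  0.741 ]
```

send_rows:
  plan:
    - [[0.243, 0, 0.185], [0, 0, 0]]
    - [[0.243, 0, 0.185], [0, 0, 0]]
    - [[0.243, 0, 0.185], [0, 0, 0]]
    - [[0.243, 0, 0.185], [0, 0, 0]]
    - [[0, 0, 0], [0, 0, 0]]
    - [[0, 0, 0], [0, 0, 0]]

```text
time: 7.2
eef_pos: [0.4574, -0.0569, 0.2388]
tcp_rot: [0.104, 0.7, -0.699, -0.105]
contact_force: [-0.3, -0.6, -0.5]
opening: 0.001
```

```bash
python3 - <<'E'
from h import *
import cv2
s=get_state(); print(s["eef_pos"])
c=read_camera("wrist"); M=np.array(c["mount"]); Rt=R.from_quat(s["tcp_rot"]).as_matrix()
def wpx(p):
    t=Rt.T@(np.array(p)-s["eef_pos"]); q=M[:3,:3].T@(t-M[:3,3]); th=np.arctan2(np.hypot(q[0],q[1]),q[2]); k=c["fx"]*th/np.hypot(q[0],q[1]); return np.array([q[0]*k+c["cx"],q[1]*k+c["cy"]])
im=cv2.resize(c["img"],None,fx=1.25,fy=1.25)
u=np.array([.9676,-.2526,0]); pg=np.array([.5611,.0035,.117])
for p,col in ((pg+u*.068,(0,0,255)),([s["eef_pos"][0],s["eef_pos"][1],.132],(0,255,0))):
    q=wpx(p); cv2.drawMarker(im,tuple(int(v*1.25) for v in q),col,cv2.MARKER_CROSS,14,1)
cv2.imwrite("pics/w3.png",im)
E
```

```text
[ 0.45739634 -0.05685052  0.23881879]
```

View pics/w3.png

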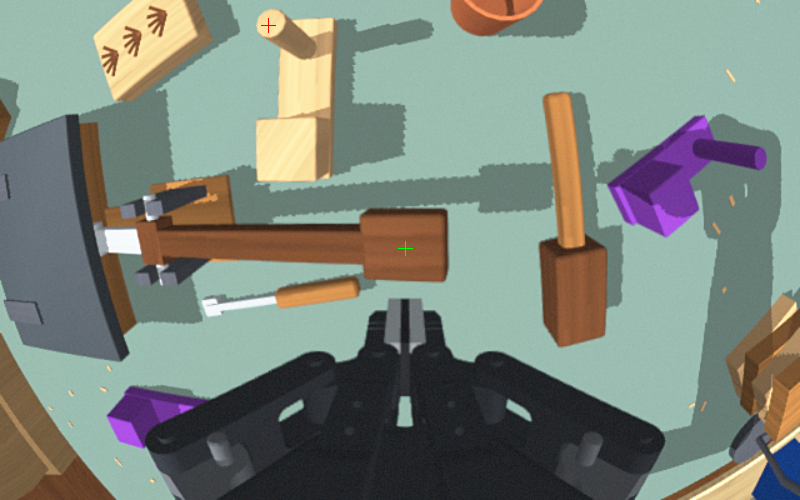

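The paddle centre (404,245) sits under my predicted press point (405,248). The peg is at its expected place after about 68 mm of slide, and the post is upright and clear of the bar. Pressing now.

send_rows:
  plan:
    - [[0, 0.2, 0], [0, 0, 0]]
    - [[0, 0.2, 0], [0, 0, 0]]
    - [[0, 0.2, 0], [0, 0, 0]]
    - [[0, 0.1, 0], [0, 0, 0]]
    - [[0, 0.04, 0], [0, 0, 0]]
    - [[0, 0.04, 0], [0, 0, 0]]
    - [[0, 0.04, 0], [0, 0, 0]]
    - [[0, 0.04, 0], [0, 0, 0]]
    - [[0, 0.04, 0], [0, 0, 0]]
    - [[0, 0.04, 0], [0, 0, 0]]
    - [[0, 0, 0], [0, 0, 0]]

```text
time: 8.35
eef_pos: [0.4603, -0.0583, 0.1298]
tcp_rot: [-0.105, -0.699, 0.7, 0.102]
contact_force: [-0.7, -2.4, 5.7]
opening: -0.003
```

send_rows:
  plan:
    - [[0, 0.05, 0], [0, 0, 0]]
    - [[0, 0.06, 0], [0, 0, 0]]
    - [[0, 0.06, 0], [0, 0, 0]]
    - [[0, 0.06, 0], [0, 0, 0]]
    - [[0, 0.06, 0], [0, 0, 0]]
    - [[0, 0.06, 0], [0, 0, 0]]
    - [[0, 0.06, 0], [0, 0, 0]]
    - [[0, 0.06, 0], [0, 0, 0]]
    - [[0, 0.05, 0], [0, 0, 0]]
    - [[0, 0.05, 0], [0, 0, 0]]
    - [[0, 0.04, 0], [0, 0, 0]]
    - [[0, 0, 0], [0, 0, 0]]

```text
time: 9.55
eef_pos: [0.4609, -0.0572, 0.0563]
tcp_rot: [0.106, 0.7, -0.699, -0.102]
contact_force: [1.8, 1.4, 4.0]
opening: 0.001
```

send_rows:
  plan:
    - [[0, 0.03, 0], [0, 0, 0]]
    - [[0, 0.03, 0], [0, 0, 0]]
    - [[0, 0.03, 0], [0, 0, 0]]
    - [[0, 0.02, 0], [0, 0, 0]]
    - [[0, 0, 0], [0, 0, 0]]
    - [[0, 0, 0], [0, 0, 0]]
    - [[0, 0, 0], [0, 0, 0]]

```text
time: 10.25
eef_pos: [0.461, -0.0572, 0.0441]
tcp_rot: [0.106, 0.7, -0.699, -0.102]
contact_force: [0.1, 2.7, 10.0]
opening: 0.003
```

send_rows:
  plan:
    - [[0, 0.01, 0], [0, 0, 0]]
    - [[0, 0, 0], [0, 0, 0]]
    - [[0, 0, 0], [0, 0, 0]]

```text
time: 10.55
eef_pos: [0.4611, -0.0572, 0.0438]
tcp_rot: [0.105, 0.7, -0.699, -0.103]
contact_force: [-2.9, 3.6, 18.7]
opening: -0.0
```

```bash
python3 - <<'E'
from h import *
import cv2
s=get_state(); print(s["eef_pos"],s["contact_force"],s["time"],s["dq"].round(4))
c=read_camera("side")["img"][130:350,200:440]; w=read_camera("wrist")["img"]
print([px("side",p).round(1)-[200,130] for p in ([.5611+.0658,.0035-.0172,.117],)])
cv2.imwrite("pics/e1.png",np.vstack([cv2.resize(c,(400,366)),np.zeros((0,400,3),np.uint8),cv2.resize(w,(400,220))]))
E
```

```text
[ 0.46113745 -0.0571626   0.04384208] [-2.90537465  3.58374777 18.65194101] 10.55 [ 0.0025 -0.0003 -0.0003 -0.0003 -0.0009  0.0009]
[array([103.9,  50. ])]
```

View pics/e1.png

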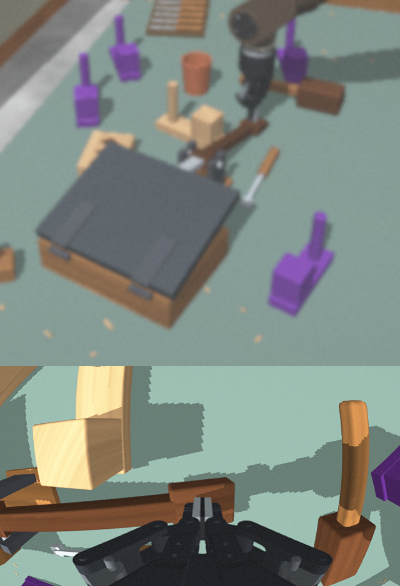

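The lid is raised, the paddle is down under the fingertips, and the stop is upright beside the lever and clear of it. The bystanders have not moved. The 18.7 N force with no further travel shows the paddle has reached the bench. Handing in.

```bash
python3 - <<'E'
from h import *
print(sign_off()); s=get_state(); print(s["eef_pos"],s["contact_force"],s["time"])
E
```

```text
the job is handed in; nothing more can be done
None
the job is handed in; nothing more can be done
```

I pushed the stop block by its peg about 68 mm outward, clear of the lever. I then pressed the paddle down with the shut fingertips and handed the job in at about 10.7 s of the 48 s, still holding it.

- **Paddle:** the fingertips were at about 30 mm, against the 28 mm given for fully down. The wrist force was steady at about 19 N with almost no further travel, so the paddle is on the bench. That is more than the 4 to 9 N the press needs.
- **Lid and stop:** the side and wrist pictures showed the lid raised, and the stop upright and clear of the bar.
- **Bystanders:** the mallet, chisel, cup and printing block looked unmoved in the pictures.
- **Not checked:** I judged the lid by eye and did not measure its angle. After hand-in the state could no longer be read, so the last second of holding is unchecked.

No check failed. The largest disagreement was about 3 mm, between the top and wrist camera positions.

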